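# Hang the measuring cups on their hook, nested largest first

## Robot

A 7-joint arm with a two-finger parallel gripper is mounted at the origin on a cart in front of the work surface, level with it; the furniture and walls round the work are solid. World frame = base frame: x ahead of the robot, y to its left, z up, the work surface at z = 0. Lengths are in m, angles in rad, forces in N, time in s.
With the tool pointing down it reaches from about 0.35 to 0.9 m from the base axis. Payload 8.1 kg.
Tool frame: the origin (TCP) lies midway between the tips of the shut fingers; the grasp point (between the pads) lies 19 mm behind it; z points along the fingers, y is the line along which they close (so a half turn about z gives the same grasp; the last joint's range is limited). The gripper opens to 92 mm and grips with 3 to 60 N. Pads are 19 mm wide; open, the fingers measure 130 mm over their backs; the gripper's body (75 mm by 190 mm) begins 47 mm behind the grasp point.
Start: joints at [-1.252, 0.434, 0.025, 1.573, -0.012, 1.134, -0.075], TCP at [0.256, 0.57, 0.227] pointing down, gripper open.
Joint ranges: [-2.62, 2.62], [-0.44, 2.09], [-1.27, 1.32], [0.08, 2.57], [-1.32, 4.46], [0.12, 2], [-2.74, 2.74]. Speed limits (rad/s): [2.22, 2.22, 3.01, 3.01, 3.14, 3.14, 3.14].

## Interface

Orientations are given as a unit quaternion [x, y, z, w].
In Python, from workcell import ctrl gives the robot as it stands.
- The arm moves only by the tool send_rows, never from a script. Its argument "deltas" is a list of rows, each a list of 4 numbers: the shift along the tool's x, y, z in m, then the turn about the tool's z in degrees. In form: [[x, y, z, yaw], ...]. A call has 1 to 20 rows; each row shifts and turns the commanded pose from where the row before left it, along the tool's axes as they then stand; what a row does not reach is not made up. A row lasts 1/12 s, in which the tool goes at most 41.7 mm and 7.16 degrees, less where a joint would pass 70% of its speed; a pose out of reach is approached as far as the arm can. A call with a gripper value outside its range is refused whole. "fingers" is the opening in per cent of the stroke, from 0 (shut) to 100 (fully open), set as the call begins (left out, the last holds). The fingers move at their own pace and stop on an object; "newtons" is the grip in N (left out, the last holds). Time passes only in rows, so rows that do not move let the fingers close. It gives the time, the measured TCP pose, the force, the opening and the grip force at its end, in the units of the state.
- ctrl.read_state(): the state, without advancing time (a new reading comes with each control period).
- ctrl.camera(name): name is "scene" or "top"; returns the picture (480x640x3 uint8, blue, green, red); there is no depth.
- ctrl.camera_model(name): a dict with "fx", "fy", "cx", "cy" (pixels), "rvec" (rotation vector, rad) and "tvec" (3), from world to camera coordinates, as OpenCV has them. Camera axes: x right, y down, z forward; pixel columns grow to the right and rows downward; lengths in m; the calibration is good to about 2 mm. A picture is of the moment at which its call begins. camera_model takes no time and is no camera call.
- ctrl.hand_in(): hands the job in; it is judged then, once.
The state is a dict: "time_s": time; "qpos": joint angles; "joint_vel": joint speeds; "joint_efforts": joint torques, N m; "tcp_pos": TCP position; "eef_rot": TCP orientation; "contact_force": force on the tool from outside, world axes, zero at the start; "wrist_torque": the same for the moment, N m; "opening": opening from 0.0 (shut) to 1.0 (fully open); "finger_force": force on a finger pad.
Only numpy, scipy, OpenCV 4.12 (cv2) and the standard library are available. Lean on these libraries where they do the work, as an engineer would, in place of code of your own. Each camera call takes 0.05 s, during which the arm holds its last target. There are 200 camera calls.

## Task

Put the three steel measuring cups away on their wooden stand: one after another, largest first, thread the eye of each handle over the bent wire hook and slide it down until the cup sits fully home, the largest in the round recess of the board, the others nested inside it, and let go. Which way the hook's tip points is not known beforehand, so feel gently for it and do not force it: never press with more than 25 N, do not shove the stand, and leave the jug, the pepper mill and the lemon where they are.

Things in the scene. Friction and masses are not known exactly. Their poses are not given: they have to be found in the camera images.
- cup_large: The largest of three plain steel measuring cups, upright: rim 84 mm across, foot 78, inside 79 at the rim, 40 tall, inner floor 6 above its underside; 50 to 150 g. Origin: centre of the underside, z up. A strap handle 13 mm wide, 3.5 thick, top flush with the rim, runs along +x to an eye. Home: underside 12 mm above the stand's underside.
- cup_medium: The middle of three plain steel measuring cups, upright: rim 74 mm across, foot 68, inside 69 at the rim, 40 tall, inner floor 6 above its underside; 50 to 150 g. Origin: centre of the underside, z up. A strap handle 16 mm wide, 3.5 thick, top flush with the rim, runs along +x to an eye. Goes into the large cup. Home: underside 18 mm above the stand's underside.
- cup_small: The smallest of three plain steel measuring cups, upright: rim 64 mm across, foot 58, inside 59 at the rim, 40 tall, inner floor 6 above its underside; 50 to 150 g. Origin: centre of the underside, z up. A strap handle 19 mm wide, 3.5 thick, top flush with the rim, runs along +x to an eye. Goes into the middle cup. Home: underside 24 mm above the stand's underside.
- cup_large_eye (a point): centre of the eye at the end of the large cup's handle, half way through its thickness: 120 mm from the cup's axis, 38.25 mm above its underside. The eye is a ring 27 mm across with a 17 mm hole. Grip the strap across its width, about 58 mm from this point towards the cup, fingertips 2 to 3 mm below the strap.
- cup_medium_eye (a point): centre of the eye at the end of the middle cup's handle, half way through its thickness: 120 mm from the cup's axis, 38.25 mm above its underside. The eye is a ring 27 mm across with a 17 mm hole. Grip the strap across its width, about 58 mm from this point towards the cup, fingertips 2 to 3 mm below the strap (home, the large cup's handle is 2.5 mm below).
- cup_small_eye (a point): centre of the eye at the end of the small cup's handle, half way through its thickness: 120 mm from the cup's axis, 38.25 mm above its underside. The eye is a ring 27 mm across with a 17 mm hole. Grip the strap across its width, about 58 mm from this point towards the cup, fingertips 2 to 3 mm below the strap (home, the middle cup's handle is 2.5 mm below).
- stand: the cups' stand: pale wooden paddle board on rubber feet, top 16 mm above the worktop; a disc 106 mm across round the recess, running out along +x into a tongue 64 mm wide with a rounded end (x = 152 mm) that carries the wire hook. Loose, 0.9 kg; a push of some newtons shifts it. Origin: on the worktop under the recess's centre; z up. A hung cup's handle lies along the stand's +x.
- recess (a point): centre of the floor of the round recess (84 mm across, 4 mm deep), 12 mm above the stand's underside; the large cup's foot sits in it
- hook_foot (a point): on the board's top, on the axis of the hook's upright shank, 120 mm from the recess's centre. Hook: steel wire 6 mm thick, straight to 82 mm above this point, then slanting aside (5 mm off axis at 91 mm up) to its round tip, centre 16 mm off axis, 103.5 mm up. Tip points up to 90 degrees either side of the stand's +x: not measured, feel or see it. Screwed tight, rigid. Collar 21 mm wide, 7 high.
- white_jug: bystander: white enamel milk jug, 82 x 115 x 153 mm, behind the stand; origin under it
- pepper_mill: bystander: small pepper mill, 44 mm across, 90 mm tall, behind the stand; origin under it
- lemon: bystander: a lemon, 72 x 57 x 58 mm, on the left; origin under it

How it is judged:
By the outcome, as a careful person would: the job done as asked, in the order asked, and still so for the second after the job is handed in, with the robot touching nothing.
It also fails if it takes over 72 s, if anything falls off the work surface, if the arm or the gripper's body presses on something with over 40 N, if the wrist force passes 120 N, or if a joint passes its speed limit or range.

## Working session

There is one attempt and no reset: what is moved stays moved. The work goes in short steps, Python scripts to look and compute and a tool call to move; the robot and the scene stay as the last step left them, time stands still between calls to the robot, and variables do not carry over. Pictures are saved under pics/ and viewed, at most 11 in all, crops included, and the job is handed in when it is done.

Besides the shell and the picture viewer there is one more tool, called by a JSON object that holds its "name" and its "arguments", one argument or row to a line. send_rows: Moves the arm, as the interface text tells. Its arguments: {"type":"object","properties":{"deltas":{"type":"array","items":{"type":"array","items":{"type":"number"}}},"fingers":{"type":"number"},"newtons":{"type":"number"}},"required":["deltas"]}

```bash
mkdir -p pics; ls; python3 - <<'E'
from workcell import ctrl
import cv2
for n in("scene","top"):
    cv2.imwrite(f"pics/{n}0.png",ctrl.camera(n)); print(n,ctrl.camera_model(n))
print(ctrl.read_state())
E
```

```text
pics
scene {'fx': 549.6187843129493, 'fy': 549.6187843129493, 'cx': 317.22315317284966, 'cy': 242.87283070500908, 'rvec': array([ 2.11191817, -0.99344402,  0.48204729]), 'tvec': array([-0.3877019 ,  0.34898123,  0.89004269])}
top {'fx': 465.1882640549237, 'fy': 465.1882640549237, 'cx': 315.63720780121923, 'cy': 238.39178081274457, 'rvec': array([ 2.1754774 , -2.21583439,  0.03225644]), 'tvec': array([-0.01184371,  0.59799582,  0.9966885 ])}
{'time_s': 0.1, 'qpos': array([-1.25158886,  0.43508575,  0.02497067,  1.57400057, -0.01158397,
        1.13397878, -0.07511827]), 'joint_vel': array([ 0.00250027, -0.00116539, -0.00044309, -0.00260641,  0.00088319,
       -0.00114407,  0.00126343]), 'joint_efforts': array([ 2.87422532e-03, -6.69120026e+01,  9.88017842e-01, -3.15146363e+01,
       -6.04307489e-02,  3.73633427e-02,  6.15607951e-05]), 'tcp_pos': array([0.25574956, 0.56978924, 0.22606752]), 'eef_rot': array([ 2.09381876e-01,  9.77833723e-01, -6.59875346e-04, -7.29057353e-05]), 'contact_force': array([-0.27617626,  0.29731488,  0.08920705]), 'wrist_torque': array([-0.03342978,  0.03425232, -0.04523431]), 'finger_force': 0.0, 'opening': 1.0011152178028524}
```

View pics/scene0.png

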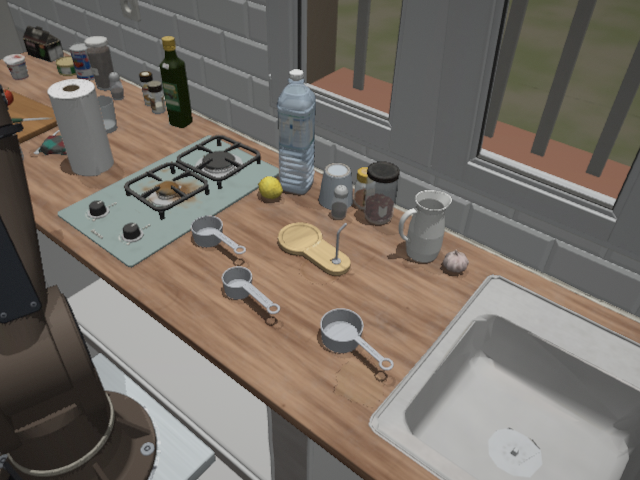

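View pics/top0.png

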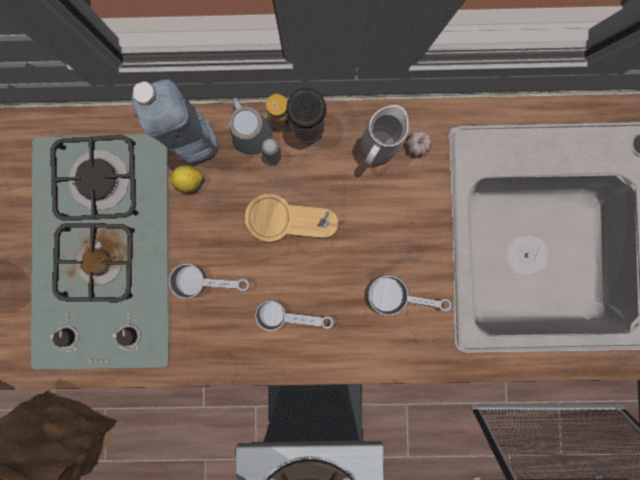

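Top view: the cups have bowls at about (388,295), (188,282) and (271,315), and their eyes are at the right ends of the handles. The stand disc is at (268,218) and the hook near (325,222). Next, a magnified composite.

```bash
cat > h.py <<'E'
import numpy as np,cv2
from workcell import ctrl
def K(m): return np.array([[m['fx'],0,m['cx']],[0,m['fy'],m['cy']],[0,0,1.]])
def plane(n,uv,z):
    m=ctrl.camera_model(n);R=cv2.Rodrigues(m['rvec'])[0];C=-R.T@m['tvec']
    d=R.T@np.linalg.inv(K(m))@np.array([uv[0],uv[1],1.]);return C+d*(z-C[2])/d[2]
def proj(n,P):
    m=ctrl.camera_model(n);return cv2.projectPoints(np.atleast_2d(np.float64(P)),m['rvec'],m['tvec'],K(m),None)[0][:,0]
E
python3 - <<'E'
from h import *
t=cv2.imread('pics/top0.png');s=cv2.imread('pics/scene0.png')
a=cv2.resize(t[190:340,160:460],(780,390),interpolation=cv2.INTER_CUBIC)
b=cv2.resize(t[190:250,240:345],(367,210),interpolation=cv2.INTER_CUBIC)
c=cv2.resize(s[215:280,270:360],(291,210),interpolation=cv2.INTER_CUBIC)
o=np.zeros((600,780,3),np.uint8);o[:390]=a;o[390:600,:367]=b;o[390:600,380:671]=c
cv2.imwrite('pics/comp.png',o)
# steel mask: low saturation bright
hsv=cv2.cvtColor(t,cv2.COLOR_BGR2HSV)
M=((hsv[...,1]<60)&(hsv[...,2]>70)).astype(np.uint8)
M[:255]=0;M[345:]=0;M[:,:166]=0;M[:,452:]=0
cs,_=cv2.findContours(M,cv2.RETR_EXTERNAL,cv2.CHAIN_APPROX_NONE)
for q in cs:
    if cv2.contourArea(q)<150: continue
    print(cv2.boundingRect(q),cv2.contourArea(q))
    m=np.zeros_like(M);cv2.drawContours(m,[q],-1,1,-1)
    d=cv2.distanceTransform(m,cv2.DIST_L2,5);p=np.unravel_index(d.argmax(),d.shape);print('incirc',p[::-1],d.max())
    ctr=plane('top',p[::-1],.04);print(ctr)
Y=((hsv[...,0]>15)&(hsv[...,0]<30)&(hsv[...,1]>90)&(hsv[...,2]>150)).astype(np.uint8)
Y[:190]=0;Y[250:]=0;Y[:,:240]=0;Y[:,345:]=0
cs,_=cv2.findContours(Y,cv2.RETR_EXTERNAL,cv2.CHAIN_APPROX_NONE)
q=max(cs,key=cv2.contourArea);print('stand',cv2.boundingRect(q),cv2.contourArea(q))
E
```

```text
(255, 300, 79, 31) 1205.5
incirc (np.int64(270), np.int64(315)) 15.378298
[0.4376271  0.07544903 0.04      ]
(368, 275, 84, 41) 1608.5
incirc (np.int64(388), np.int64(295)) 20.181396
[ 0.47511393 -0.17248132  0.04      ]
(166, 255, 84, 90) 1514.5
incirc (np.int64(186), np.int64(281)) 17.575197
[0.51180453 0.25158216 0.04      ]
stand (245, 194, 93, 48) 2828.0
```

View pics/comp.png

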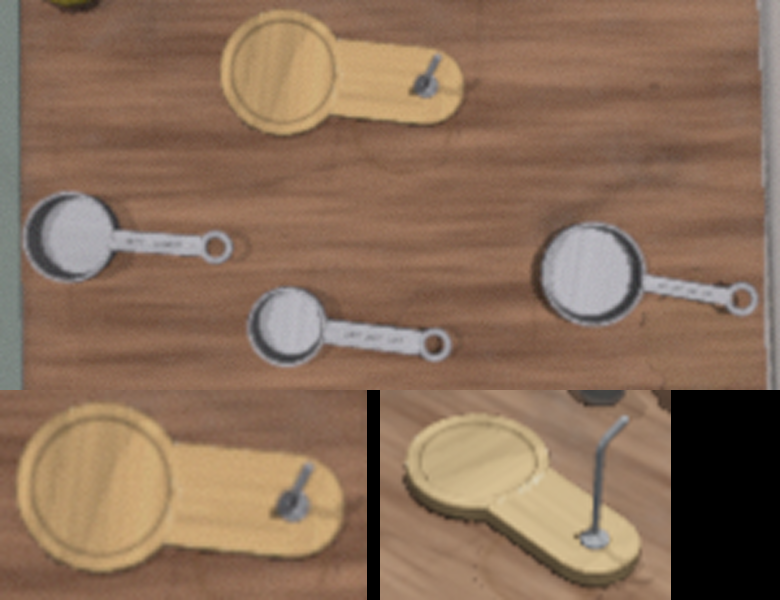

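The composite shows the large cup on the right, the medium on the left and the small one low centre. All the handles point roughly along image right (-y). The hook tip points up-right in the top view. I'll fit these precisely now.

```bash
cat > meas.py <<'E'
from h import *
from scipy.optimize import least_squares
def mask(t):
    hsv=cv2.cvtColor(cv2.resize(t,None,fx=4,fy=4,interpolation=cv2.INTER_CUBIC),cv2.COLOR_BGR2HSV)
    return hsv
def up(c): return (np.asarray(c,float)+.5)/4-.5
def un(pts,z): return np.array([plane('top',p,z)[:2] for p in pts])
def circ(P,r,c0):
    f=least_squares(lambda c:np.hypot(*(P-c).T)-r,c0,loss='soft_l1',f_scale=.0008);return f.x,np.median(abs(f.fun))
def pair(T,O,name): pass
if __name__=='__main__':
    t=cv2.imread('pics/top0.png');hsv=mask(t)
    M=((hsv[...,1]<75)&(hsv[...,2]>60)).astype(np.uint8)
    for n,r,a,b in(('L',.042,(387.7,295.4),(445,304.6)),('M',.037,(187.3,281.2),(243.1,285)),('S',.032,(270.4,315.4),(326.9,322.3))):
        cs,_=cv2.findContours(M,cv2.RETR_LIST,cv2.CHAIN_APPROX_NONE)
        A=up(np.vstack(cs)[:,0])
        res=[]
        for (c,rr,z,k) in((a,r,.04,0),(b,.0135,.0383,0),(b,.0085,.0383,1)):
            c0=plane('top',c,z)[:2];sel=A[np.hypot(*(A-c).T)<30];P=un(sel,z)
            d=np.hypot(*(P-c0).T);P=P[abs(d-rr)<.004]
            if rr>.02: # outward side of the camera nadir
                nad=np.array([.6,0]);o=(c0-nad)/np.linalg.norm(c0-nad);P=P[((P-c0)@o)>-.3*rr]
            x,e=circ(P,rr,c0);res.append(x);print(n,rr,x.round(4),'res',round(e,5),len(P))
        E=(res[1]+res[2])/2;v=E-res[0];print('  dist',np.hypot(*v).round(4),'yaw',np.degrees(np.arctan2(v[1],v[0])).round(2))
    Y=((hsv[...,0]>12)&(hsv[...,0]<30)&(hsv[...,1]>85)&(hsv[...,2]>145)).astype(np.uint8)
    Y[:4*185]=0;Y[4*250:]=0;Y[:,:960]=0;Y[:,1380:]=0
    Y=cv2.morphologyEx(Y,cv2.MORPH_CLOSE,np.ones((9,9)))
    q=max(cv2.findContours(Y,cv2.RETR_EXTERNAL,cv2.CHAIN_APPROX_NONE)[0],key=cv2.contourArea);P=un(up(q[:,0]),.016)
    c0=plane('top',(268,218),.016)[:2];D=P[(P[:,1]>c0[1]-.02)&(abs(np.hypot(*(P-c0).T)-.053)<.006)];x,e=circ(D,.053,c0);print('disc',x,e)
    T=P[P[:,1]<c0[1]-.06];print('tongue box',T.min(0),T.max(0))
    # centreline of tongue
    ys=np.arange(c0[1]-.115,c0[1]-.062,.005);mid=[]
    for y in ys:
        s=T[abs(T[:,1]-y)<.002];mid.append([(s[:,0].min()+s[:,0].max())/2,s[:,0].max()-s[:,0].min()])
    mid=np.array(mid);k=np.polyfit(ys,mid[:,0],1);print('mid',mid.round(4).tolist(),'slope deg',np.degrees(np.arctan(k[0])))
    far=P[np.argmax(np.hypot(*(P-x).T))];print('far',far,np.hypot(*(far-x)))
    for nm,im,(u0,v0,u1,v1) in(('top',t,(316,205,336,232)),('scene',cv2.imread('pics/scene0.png'),(328,218,352,268))):
        g=im[v0:v1,u0:u1].astype(int);s=g.max(2)-g.min(2)
        print(nm);[print(v0+i,' '.join(f'{k:3d}' for k in r)) for i,r in enumerate(s)]
E
python3 meas.py
```

```text
L 0.042 [ 0.4745 -0.1737] res 0.00046 252
L 0.0135 [ 0.4531 -0.2916] res 0.00087 154
L 0.0085 [ 0.4535 -0.2927] res 0.0014 73
  dist 0.1203 yaw -100.12
M 0.037 [0.5116 0.2522] res 0.0006 197Traceback (most recent call last):
  File "meas.py", line 19, in <module>
    c0=plane('top',c,z)[:2];sel=A[np.hypot(*(A-c).T)<30];P=un(sel,z)
                                                           ~~^^^^^^^
  File "meas.py", line 7, in un
    def un(pts,z): return np.array([plane('top',p,z)[:2] for p in pts])
                                    ~~~~~^^^^^^^^^^^
  File "h.py", line 5, in plane
    m=ctrl.camera_model(n);R=cv2.Rodrigues(m['rvec'])[0];C=-R.T@m['tvec']
ValueError: time passes only in moves, steps and waits
```

```bash
sed -i 's/^from workcell import ctrl/from workcell import ctrl\nimport functools\ncm=functools.lru_cache(None)(ctrl.camera_model)/; s/m=ctrl.camera_model(n)/m=cm(n)/' h.py; python3 meas.py
```

```text
L 0.042 [ 0.4745 -0.1737] res 0.00046 252
L 0.0135 [ 0.4531 -0.2916] res 0.00087 154
L 0.0085 [ 0.4535 -0.2927] res 0.0014 73
  dist 0.1203 yaw -100.12
M 0.037 [0.5116 0.2522] res 0.0006 197
M 0.0135 [0.502  0.1321] res 0.00069 129
M 0.0085 [0.5018 0.1314] res 0.00124 73
  dist 0.1209 yaw -94.57
S 0.032 [0.4362 0.0763] res 0.00038 198
S 0.0135 [ 0.4205 -0.0438] res 0.0007 131
S 0.0085 [ 0.4192 -0.0433] res 0.00174 70
  dist 0.121 yaw -97.75
disc [0.64630035 0.07779964] 0.000538894271666604
tongue box [ 0.60041945 -0.07499822] [0.67099153 0.01916379]
mid [[0.6331, 0.0651], [0.6334, 0.0645], [0.6338, 0.064], [0.6344, 0.0651], [0.6351, 0.0651], [0.636, 0.0646], [0.6361, 0.0646], [0.6367, 0.0646], [0.6374, 0.0657], [0.638, 0.0646], [0.6386, 0.0646]] slope deg 6.457983379435195
far [ 0.64094587 -0.07499822] 0.15289164834533517
top
205  53  51  55  50  54  53  52  50  50  49  51  49  51  49  51  52  51  51  51  52
206  55  52  50  54  51  53  51  54  54  52  51  54  53  55  55  52  54  52  54  52
207  64  64  60  61  61  59  57  55  56  52  53  54  54  55  56  53  59  55  55  56
208  79  7
[... 6311 characters left out ...]

261  65  65  63  54   0   5   7   6   5   6   6   6   7  59  65  65  64  64  65  65  65  64  59  54
262  65  65  65  62  13   6   7   6   5   6   5   4  23  63  65  65  64  63  65  66  66  65  60  56
263  66  65  65  64  56  30   3   5   6   6   0  24  56  65  65  66  66  65  65  66  66  65  58  55
264  65  65  64  65  64  61  55  41  38  40  50  57  61  64  65  66  66  66  66  66  66  65  52  56
265  65  65  64  65  65  65  65  62  63  63  64  64  62  64  64  65  65  66  66  65  64  61  49  55
266  65  65  64  65  65  64  65  65  65  65  65  66  65  62  62  64  64  66  65  64  61  51  49  56
267  66  66  65  65  65  65  65  65  66  67  66  66  66  64  62  62  63  64  63  59  50  42  49  54
```

```bash
python3 - <<'E'
from h import *
print('collar top',plane('top',(323.4,223),.02),'scene',plane('scene',(336.2,261),.02))
print('tip top',plane('top',(327.8,212.1),.1195),'scene',plane('scene',(345.0,224.4),.1195))
print('shank mid',plane('scene',(336.7,245.5),.06),'bend',plane('scene',(337.5,234),.098),plane('scene',(337,240),.078))
for n,c in(('T',(.4745,-.1737)),('disc',(.6463,.0778))): print(n,proj('top',[*c,.04]),proj('scene',[*c,.04]))
f=np.array([.6329,-.0415])
print(proj('scene',[*f,.016]),proj('scene',[*f,.098]),proj('top',[*f,.016]),proj('top',[*f,.098]))
for d in range(-60,100,15):
    a=np.radians(-96.4+d);P=[f[0]+.016*np.cos(a),f[1]+.016*np.sin(a),.1195];print(d,proj('top',P)[0].round(1),proj('scene',P)[0].round(1))
R=cv2.Rodrigues(ctrl.read_state()['eef_rot']*0)[0]
from scipy.spatial.transform import Rotation as Ro
print(Ro.from_quat(ctrl.read_state()['eef_rot']).as_matrix().round(3))
E
```

```text
collar top [ 0.63020588 -0.04023324  0.02      ] scene [ 0.62700301 -0.04509923  0.02      ]
tip top [ 0.64395012 -0.04849196  0.1195    ] scene [ 0.64205372 -0.05149656  0.1195    ]
shank mid [ 0.63208659 -0.04029638  0.06      ] bend [ 0.62737627 -0.0438753   0.098     ] [ 0.63007696 -0.04161895  0.078     ]
T [[388.59000348 295.28427983]] [[341.35121738 323.43287565]]
disc [[267.48883598 215.77083105]] [[299.94784045 227.25624244]]
[[336.44706394 260.24053305]] [[338.18249352 232.28483384]] [[323.95236859 221.88118231]] [[324.22513801 218.75930789]]
-60 [327.8 225.3] [336.9 229.1]
-45 [329.6 224.2] [338.8 229.3]
-30 [331.  222.6] [340.8 229.2]
-15 [332.  220.7] [342.6 228.8]
0 [332.5 218.6] [344.1 228. ]
15 [332.4 216.5] [345.3 227.1]
30 [331.8 214.4] [346.  225.9]
45 [330.7 212.6] [346.2 224.7]
60 [329.1 211.1] [345.9 223.5]
75 [327.2 210.1] [345.1 222.3]
90 [325.1 209.7] [343.8 221.3]Traceback (most recent call last):
  File "<stdin>", line 10, in <module>
cv2.error: OpenCV(4.12.0) /io/opencv/modules/calib3d/src/calibration_base.cpp:131: error: (-2:Unspecified error) in function 'void cv::Rodrigues(cv::InputArray, cv::OutputArray, cv::OutputArray)'
> Input matrix must be 1x3 or 3x1 for a rotation vector, or 3x3 for a rotation matrix:
>     '((srcSz == Size(3, 1) || srcSz == Size(1, 3)) && srccn == 1) || (srcSz == Size(1, 1) && srccn == 3) || (srcSz == Size(3, 3) && srccn == 1)'
> where
>     'srcSz' is [1 x 4]
```

{"name": "send_rows", "arguments": {
  "deltas": [
    [0,0,0,6.9],
    [0,0,0,6.9],
    [0,0,0,6.9],
    [0,0,0,6.9],
    [0,0,0,6.9],
    [0,0,0,6.9],
    [0,0,0,6.9],
    [0,0,0,6.9],
    [0,0,0,6.9],
    [0,0,0,6.9],
    [0,0,0,6.9]
  ],
  "fingers": 100
}}

```text
time_s: 1.02
tcp_pos: [0.2557, 0.57, 0.2263]
eef_rot: [0.768, 0.64, -0.0, 0.0]
contact_force: [0.0, 0.5, -0.5]
opening: 0.999
finger_force: 0.0
```

{"name": "send_rows", "arguments": {
  "deltas": [
    [-0.0252,0.0115,0.003,0],
    [-0.0252,0.0115,0.003,0],
    [-0.0252,0.0115,0.003,0],
    [-0.0252,0.0115,0.003,0],
    [-0.0252,0.0115,0.003,0],
    [-0.0252,0.0115,0.003,0],
    [-0.0252,0.0115,0.003,0],
    [-0.0252,0.0115,0.003,0],
    [-0.0252,0.0115,0.003,0],
    [-0.0252,0.0115,0.003,0],
    [-0.0252,0.0115,0.003,0],
    [-0.0252,0.0115,0.003,0],
    [-0.0252,0.0115,0.003,0],
    [-0.0252,0.0115,0.003,0],
    [-0.0252,0.0115,0.003,0],
    [-0.0252,0.0115,0.003,0],
    [-0.0252,0.0115,0.003,0],
    [-0.0252,0.0115,0.003,0],
    [-0.0252,0.0115,0.003,0],
    [-0.0252,0.0115,0.003,0]
  ]
}}

```text
time_s: 2.68
tcp_pos: [0.3941, 0.0324, 0.1666]
eef_rot: [0.766, 0.642, 0.0, -0.0]
contact_force: [0.8, 0.8, 0.0]
opening: 1.002
finger_force: 0.0
```

{"name": "send_rows", "arguments": {
  "deltas": [
    [-0.0252,0.0115,0.003,0],
    [-0.0252,0.0115,0.003,0],
    [-0.0252,0.0115,0.003,0],
    [-0.0252,0.0115,0.003,0],
    [-0.0252,0.0115,0.003,0],
    [-0.0252,0.0115,0.003,0],
    [-0.0252,0.0115,0.003,0],
    [-0.0252,0.0115,0.003,0],
    [-0.0252,0.0115,0.003,0],
    [-0.0252,0.0115,0.003,0],
    [0,0,0,0]
  ]
}}

```text
time_s: 3.6
tcp_pos: [0.4636, -0.2401, 0.1367]
eef_rot: [0.768, 0.64, -0.001, 0.002]
contact_force: [-0.4, 0.1, 0.7]
opening: 1.002
finger_force: 0.0
```

```bash
cat >> h.py <<'E'
from scipy.spatial.transform import Rotation as Ro
def go(x,y,z,ang):
    s=ctrl.read_state();R=Ro.from_quat(s['eef_rot']).as_matrix();a=np.degrees(np.arctan2(R[1,1],R[0,1]))
    t=np.radians(ang);Y=np.array([np.cos(t),np.sin(t),0]);X=np.array([-Y[1],Y[0],0]);d=np.array([x,y,z])-s['tcp_pos']
    print('t',round(s['time_s'],2),'tcp',s['tcp_pos'].round(4),'ang',a.round(2),'open',round(s['opening'],3),'F',s['contact_force'].round(1),'ff',round(s['finger_force'],1))
    print('yaw needed',round((a-ang+180)%360-180,2),'then xyz',(d@X).round(4),(d@Y).round(4),round(-d[2],4),'now-frame',(R.T@d).round(4))
E
python3 -c "
from h import *
go(.4635,-.235,.034,-10.1);cv2.imwrite('pics/a.png',ctrl.camera('top'))"
```

```text
t 3.6 tcp [ 0.4636 -0.2401  0.1367] ang -10.36 open 1.002 F [-0.4  0.1  0.7] ff 0.0
yaw needed -0.26 then xyz 0.005 -0.001 0.1027 now-frame [ 0.0054 -0.0012  0.1026]
```

{"name": "send_rows", "arguments": {
  "deltas": [
    [0,0,0.02,0],
    [0,0,0.025,0],
    [0,0,0.015,0],
    [0,0,0,0],
    [0,0,0,0]
  ]
}}

```text
time_s: 4.07
tcp_pos: [0.4627, -0.2334, 0.0764]
eef_rot: [0.766, 0.643, -0.0, -0.001]
contact_force: [-0.1, 0.3, 0.4]
opening: 0.997
finger_force: 0.0
```

```bash
python3 -c "
from h import *
go(.4635,-.235,.034,-10.1);i=ctrl.camera('top');print(proj('top',[.4635,-.235,.08]));cv2.imwrite('pics/a.png',cv2.resize(i[230:350,330:490],(800,600),interpolation=cv2.INTER_CUBIC))"
```

```text
t 4.07 tcp [ 0.4627 -0.2334  0.0764] ang -10.04 open 0.997 F [-0.1  0.3  0.4] ff 0.0
yaw needed 0.06 then xyz -0.0014 0.0011 0.0424 now-frame [-0.0014  0.0012  0.0424]
[[422.23239296 301.89796196]]
```

View pics/a.png

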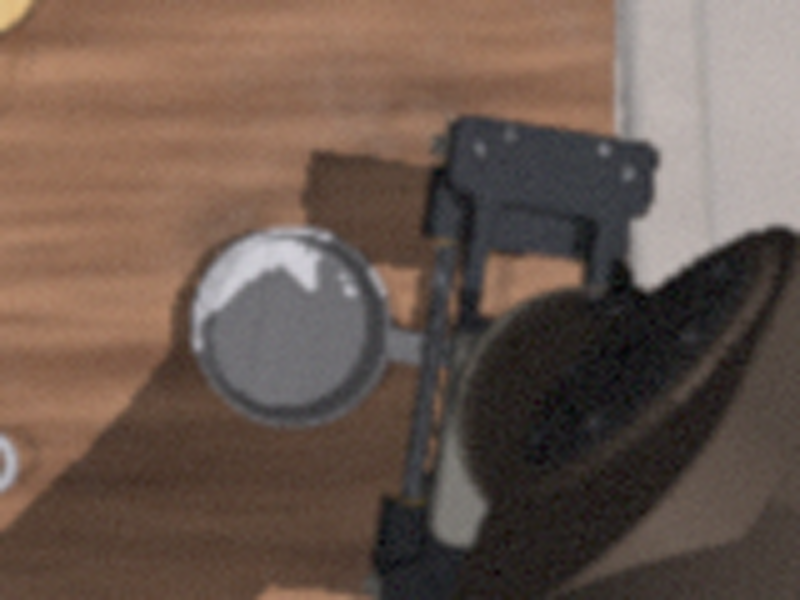

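{"name": "send_rows", "arguments": {
  "deltas": [
    [-0.0014,0.001,0.016,0],
    [0,0,0.016,0],
    [0,0,0.0104,0],
    [0,0,0,0],
    [0,0,0,0],
    [0,0,0,0]
  ]
}}

```text
time_s: 4.62
tcp_pos: [0.4646, -0.2362, 0.0353]
eef_rot: [0.766, 0.642, 0.0, 0.0]
contact_force: [0.1, 0.4, 0.2]
opening: 0.997
finger_force: 0.0
```

{"name": "send_rows", "arguments": {
  "deltas": [
    [0,0,0,0],
    [0,0,0,0],
    [0,0,0,0],
    [0,0,0,0],
    [0,0,0,0],
    [0,0,0,0],
    [0,0,0,0],
    [0,0,0,0]
  ],
  "fingers": 0,
  "newtons": 40
}}

```text
time_s: 5.28
tcp_pos: [0.4641, -0.236, 0.0343]
eef_rot: [0.766, 0.642, 0.0, -0.0]
contact_force: [-0.9, -1.2, -0.7]
opening: 0.467
finger_force: 0.0
```

{"name": "send_rows", "arguments": {
  "deltas": [
    [0,0,0,0],
    [0,0,0,0],
    [0,0,0,0],
    [0,0,0,0],
    [0,0,0,0],
    [0,0,0,0],
    [0,0,0,0]
  ]
}}

```text
time_s: 5.87
tcp_pos: [0.464, -0.236, 0.0343]
eef_rot: [0.766, 0.642, -0.0, -0.0]
contact_force: [0.3, 0.8, 0.4]
opening: 0.126
finger_force: 40.0
```

```bash
python3 -c "
from h import *
go(.4635,-.235,.12,-6.4)"
```

```text
t 5.87 tcp [ 0.464  -0.236   0.0343] ang -10.08 open 0.126 F [0.3 0.8 0.4] ff 40.0
yaw needed -3.68 then xyz 0.0009 -0.0007 -0.0857 now-frame [ 0.0009 -0.0007 -0.0857]
```

{"name": "send_rows", "arguments": {
  "deltas": [
    [0,0,-0.012,0],
    [0,0,-0.025,-1.3],
    [0,0,-0.033,-1.3],
    [0,0,-0.033,-1.3],
    [0,0,-0.033,0],
    [0,0,-0.02,0],
    [0,0,-0.01,0],
    [0,0,0,0]
  ]
}}

```text
time_s: 6.53
tcp_pos: [0.4651, -0.2364, 0.202]
eef_rot: [0.744, 0.668, 0.001, 0.001]
contact_force: [0.8, -0.0, -1.5]
opening: 0.13
finger_force: 40.0
```

{"name": "send_rows", "arguments": {
  "deltas": [
    [0.01,0.006,0,0],
    [0.0219,0.0132,0,0],
    [0.0219,0.0132,0,0],
    [0.0219,0.0132,0,0],
    [0.0219,0.0132,0,0],
    [0.0219,0.0132,0,0],
    [0.0219,0.0132,0,0],
    [0.0219,0.0132,0,0],
    [0.0219,0.0132,0,0],
    [0.0219,0.0132,0,0],
    [0.0219,0.0132,0,0],
    [0.0219,0.0132,0,0],
    [0.012,0.0073,0,0],
    [0,0,0,0],
    [0,0,0,0],
    [0,0,0,0]
  ]
}}

```text
time_s: 7.87
tcp_pos: [0.6489, 0.0071, 0.1993]
eef_rot: [0.745, 0.667, -0.001, -0.0]
contact_force: [-1.2, -0.9, -0.9]
opening: 0.129
finger_force: 40.0
```

```bash
python3 -c "
from h import *
s=ctrl.read_state();print(s['wrist_torque'])
go(.6502,.0078,.1358,-6.2)
i=ctrl.camera('top');j=ctrl.camera('scene');cv2.imwrite('pics/bt.png',i);cv2.imwrite('pics/bs.png',j)
o=np.hstack([cv2.resize(i[160:260,240:375],(400,300),interpolation=3),cv2.resize(j[150:280,250:380],(400,300),interpolation=3)]);cv2.imwrite('pics/b.png',o)"
```

```text
[-0.23358884  0.03311408  0.08478457]
t 7.87 tcp [0.6489 0.0071 0.1993] ang -6.25 open 0.129 F [-1.2 -0.9 -0.9] ff 40.0
yaw needed -0.05 then xyz 0.0009 0.0012 0.0635 now-frame [0.0009 0.0013 0.0635]
```

View pics/b.png

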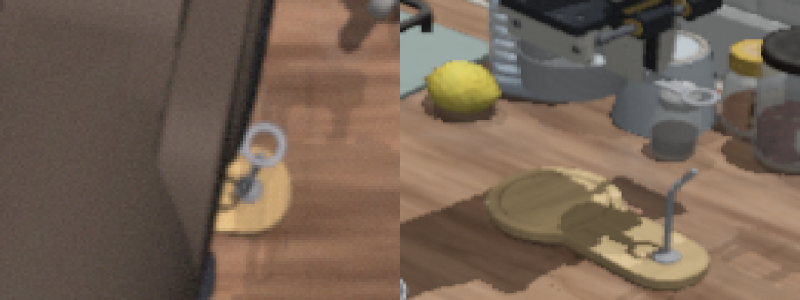

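The left crop shows the eye ring at top px (329.1, 208.6). In the right crop it's at scene px (347.8, 190.7), still above the hook tip.

```bash
cat >> h.py <<'E'
def tri(ut,us):
    P=[];
    for n in('top','scene'):
        m=cm(n);P.append(K(m)@np.c_[cv2.Rodrigues(m['rvec'])[0],m['tvec']])
    X=cv2.triangulatePoints(P[0],P[1],np.float64(ut).reshape(2,1),np.float64(us).reshape(2,1))[:3].ravel()/1
    X4=cv2.triangulatePoints(P[0],P[1],np.float64(ut).reshape(2,1),np.float64(us).reshape(2,1)).ravel();return X4[:3]/X4[3]
E
python3 -c "
from h import *
print('eye',tri((329.1,208.6),(347.8,190.7)),plane('top',(329.1,208.6),.2036),plane('scene',(347.8,190.7),.2036),'expected',[.6489-.0571*.108,.0071-.0571*.994,.2036])
print('tip',tri((327.8,212.1),(345,224.4)))
print('proj tip',proj('top',[.644,-.049,.1195]))
"
```

```text
eye [ 0.64261198 -0.0506848   0.20661051] [ 0.64195816 -0.04949082  0.2036    ] [ 0.64689832 -0.04913193  0.2036    ] expected [0.6427332, -0.0496574, 0.2036]
tip [ 0.64466594 -0.04910361  0.11661403]
proj tip [[328.06131057 212.06935655]]
```

{"name": "send_rows", "arguments": {
  "deltas": [
    [0.0006,0.0022,0.012,0],
    [0,0,0.02,0],
    [0,0,0.02,0],
    [0,0,0.015,0],
    [0,0,0.0076,0],
    [0,0,0.003,0],
    [0,0,0,0],
    [0,0,0,0]
  ]
}}

```text
time_s: 8.63
tcp_pos: [0.6526, 0.0084, 0.1234]
eef_rot: [0.744, 0.668, 0.0, 0.0]
contact_force: [-0.1, -0.6, -1.3]
opening: 0.127
finger_force: 40.0
```

{"name": "send_rows", "arguments": {
  "deltas": [
    [0,0,0.002,0],
    [0,0,0.002,0],
    [0,0,0.0025,0],
    [0,0,0,0]
  ]
}}

```text
time_s: 8.97
tcp_pos: [0.6521, 0.0088, 0.116]
eef_rot: [0.744, 0.668, -0.0, -0.0]
contact_force: [-0.3, -0.0, -0.9]
opening: 0.129
finger_force: 40.0
```

```bash
python3 -c "
from h import *
go(.6512,.0075,.1152,-6.2)
i=ctrl.camera('top');j=ctrl.camera('scene')
o=np.hstack([cv2.resize(i[190:240,295:345],(400,400),interpolation=3),cv2.resize(j[195:245,320:370],(400,400),interpolation=3)]);cv2.imwrite('pics/c.png',o)"
```

```text
t 8.97 tcp [0.6521 0.0088 0.116 ] ang -6.17 open 0.129 F [-0.3 -0.  -0.9] ff 40.0
yaw needed 0.03 then xyz -0.0014 -0.0007 0.0008 now-frame [-0.0014 -0.0007  0.0008]
```

View pics/c.png

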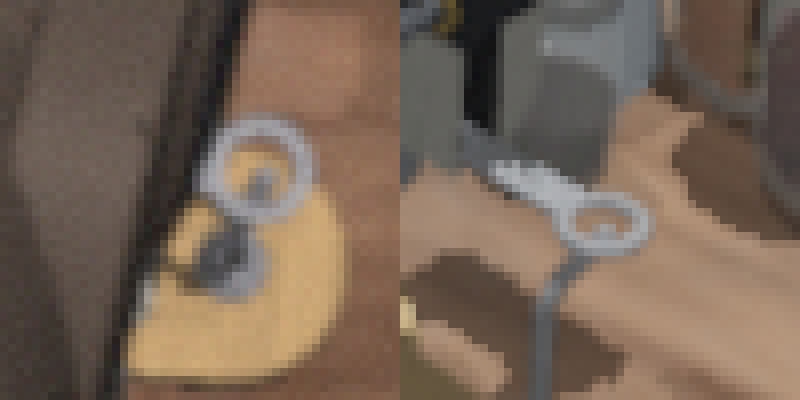

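The tip is inside the eye, at about (262,180) against the eye's centre at (259,170) in the top crop. I'll follow the slant down.

{"name": "send_rows", "arguments": {
  "deltas": [
    [0.0008,-0.003,0.0025,0],
    [0.001,-0.003,0.0031,0],
    [0.001,-0.003,0.0031,0],
    [0.001,-0.003,0.0031,0],
    [0,0,0,0]
  ]
}}

```text
time_s: 9.48
tcp_pos: [0.6394, 0.0144, 0.1035]
eef_rot: [0.744, 0.668, -0.001, -0.001]
contact_force: [-0.2, 0.2, -1.5]
opening: 0.127
finger_force: 40.0
```

{"name": "send_rows", "arguments": {
  "deltas": [
    [0.0007,-0.0015,0.003,0],
    [0.0007,-0.0015,0.003,0],
    [0.0007,-0.0015,0.003,0],
    [0,0,0.002,0],
    [0,0,0,0]
  ]
}}

```text
time_s: 9.9
tcp_pos: [0.6361, 0.0165, 0.0928]
eef_rot: [0.744, 0.668, -0.0, -0.0]
contact_force: [-0.5, 0.2, -1.0]
opening: 0.128
finger_force: 40.0
```

```bash
python3 -c "
from h import *
r=.0571;a=np.radians(-96.2)
go(.632-r*np.cos(a),-.0413-r*np.sin(a),.046,-6.2)"
```

```text
t 9.9 tcp [0.6361 0.0165 0.0928] ang -6.17 open 0.128 F [-0.5  0.2 -1. ] ff 40.0
yaw needed 0.03 then xyz -0.0008 0.0022 0.0468 now-frame [-0.0008  0.0022  0.0468]
```

{"name": "send_rows", "arguments": {
  "deltas": [
    [-0.0007,0.0027,0.006,0],
    [0,0,0.01,0],
    [0,0,0.01,0],
    [0,0,0.008,0],
    [0,0,0.004,0],
    [0,0,0,0]
  ]
}}

```text
time_s: 10.4
tcp_pos: [0.6381, 0.0153, 0.0538]
eef_rot: [0.744, 0.668, -0.001, -0.001]
contact_force: [-1.2, 0.0, -1.1]
opening: 0.13
finger_force: 40.0
```

```bash
python3 -c "
from h import *
go(.6387,.0155,.046,-6.2)"
```

```text
t 10.4 tcp [0.6381 0.0153 0.0538] ang -6.18 open 0.13 F [-1.2  0.  -1.1] ff 40.0
yaw needed 0.02 then xyz 0.0003 0.0006 0.0078 now-frame [0.0003 0.0006 0.0078]
```

{"name": "send_rows", "arguments": {
  "deltas": [
    [0,0.0005,0.0015,0],
    [0,0,0.0015,0],
    [0,0,0.001,0],
    [0,0,0,0]
  ]
}}

```text
time_s: 10.73
tcp_pos: [0.6397, 0.0154, 0.0516]
eef_rot: [0.744, 0.668, 0.0, 0.0]
contact_force: [0.3, 0.4, -1.3]
opening: 0.124
finger_force: 40.0
```

{"name": "send_rows", "arguments": {
  "deltas": [
    [0,0,0.001,0],
    [0,0,0.001,0],
    [0,0,0,0]
  ]
}}

```text
time_s: 10.98
tcp_pos: [0.6395, 0.0154, 0.0494]
eef_rot: [0.744, 0.668, 0.0, -0.0]
contact_force: [0.5, -0.7, -1.0]
opening: 0.13
finger_force: 40.0
```

{"name": "send_rows", "arguments": {
  "deltas": [
    [0,0,0.001,0],
    [0,0,0.001,0],
    [0,0,0,0]
  ]
}}

```text
time_s: 11.23
tcp_pos: [0.6395, 0.0152, 0.0473]
eef_rot: [0.744, 0.668, -0.0, -0.0]
contact_force: [0.1, -0.6, -0.9]
opening: 0.128
finger_force: 40.0
```

{"name": "send_rows", "arguments": {
  "deltas": [
    [0,0,0.001,0],
    [0,0,0,0]
  ]
}}

```text
time_s: 11.4
tcp_pos: [0.6397, 0.0151, 0.0464]
eef_rot: [0.744, 0.668, 0.0, 0.0]
contact_force: [-0.2, -1.0, 0.6]
opening: 0.125
finger_force: 40.0
```

{"name": "send_rows", "arguments": {
  "deltas": [
    [0,0,0.001,0],
    [0,0,0,0]
  ]
}}

```text
time_s: 11.57
tcp_pos: [0.6397, 0.0146, 0.0459]
eef_rot: [0.744, 0.668, 0.0, 0.0]
contact_force: [-0.9, -0.5, 5.1]
opening: 0.131
finger_force: 40.0
```

{"name": "send_rows", "arguments": {
  "deltas": [
    [0,0,0,0],
    [0,0,0,0],
    [0,0,0,0],
    [0,0,0,0],
    [0,0,0,0],
    [0,0,0,0]
  ],
  "fingers": 45
}}

```text
time_s: 12.07
tcp_pos: [0.6395, 0.0154, 0.0453]
eef_rot: [0.744, 0.668, -0.0, -0.0]
contact_force: [-0.0, 0.4, -0.4]
opening: 0.446
finger_force: 0.0
```

{"name": "send_rows", "arguments": {
  "deltas": [
    [0,0,-0.005,0],
    [0,0,-0.02,0],
    [0,0,-0.03,0],
    [0,0,-0.03,0],
    [0,0,-0.03,0],
    [0,0,-0.03,0],
    [0,0,-0.01,0],
    [0,0,0,0],
    [0,0,0,0]
  ]
}}

```text
time_s: 12.82
tcp_pos: [0.6396, 0.0154, 0.2006]
eef_rot: [0.744, 0.668, 0.0, 0.0]
contact_force: [-1.1, -0.2, -0.7]
opening: 0.451
finger_force: 0.0
```

```bash
python3 -c "
from h import *
e=np.array([.5019,.13175]);c=np.array([.5116,.2522]);v=(c-e)/np.hypot(*(c-e));p=e+.058*v;print(p,c-.062*v)
go(*p,.034,-4.6)"
```

```text
[0.50655575 0.18956284] [0.50662317 0.19040007]
t 12.82 tcp [0.6396 0.0154 0.2006] ang -6.16 open 0.451 F [-1.1 -0.2 -0.7] ff 0.0
yaw needed -1.56 then xyz 0.1629 -0.1465 0.1666 now-frame [ 0.1588 -0.151   0.1666]
```

{"name": "send_rows", "arguments": {
  "deltas": [
    [0,0,0,-1.56],
    [0.009,-0.008,0,0],
    [0.0181,-0.0163,0,0],
    [0.0181,-0.0163,0,0],
    [0.0181,-0.0163,0,0],
    [0.0181,-0.0163,0,0],
    [0.0181,-0.0163,0,0],
    [0.0181,-0.0163,0,0],
    [0.0181,-0.0163,0,0],
    [0.0181,-0.0163,0,0],
    [0.0093,-0.0081,0,0],
    [0,0,0.02,0],
    [0,0,0.03,0],
    [0,0,0.03,0],
    [0,0,0.02,0],
    [0,0,0,0],
    [0,0,0,0]
  ],
  "fingers": 60
}}

```text
time_s: 14.23
tcp_pos: [0.505, 0.1894, 0.0993]
eef_rot: [0.735, 0.678, -0.002, -0.0]
contact_force: [0.2, -0.5, 0.5]
opening: 0.6
finger_force: 0.0
```

```bash
python3 -c "
from h import *
go(.5066,.1899,.034,-4.6)
i=ctrl.camera('top');j=ctrl.camera('scene');cv2.imwrite('pics/dt.png',i);cv2.imwrite('pics/ds.png',j)
o=np.hstack([cv2.resize(i[180:260,240:347],(400,300),interpolation=3),cv2.resize(j[200:290,265:385],(400,300),interpolation=3)]);cv2.imwrite('pics/d.png',o)"
```

```text
t 14.23 tcp [0.505  0.1894 0.0993] ang -4.59 open 0.6 F [ 0.2 -0.5  0.5] ff 0.0
yaw needed 0.01 then xyz 0.0006 0.0015 0.0653 now-frame [0.0008 0.0017 0.0653]
```

View pics/d.png

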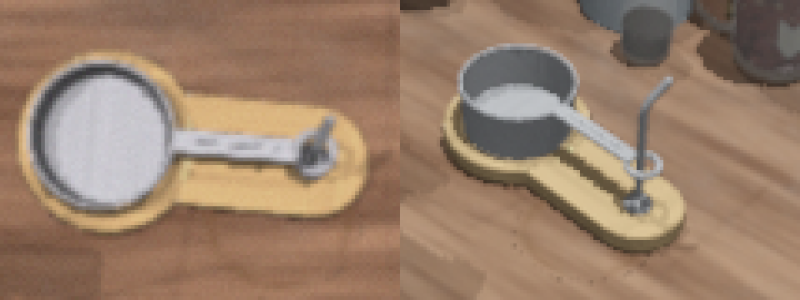

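The large cup is home: its bowl sits in the recess (top crop 103,135) and its eye is round the shank. Next, the medium cup.

{"name": "send_rows", "arguments": {
  "deltas": [
    [0.0005,0.0012,0.02,0],
    [0,0,0.025,0],
    [0,0,0.015,0],
    [0,0,0.0053,0],
    [0,0,0,0],
    [0,0,0,0]
  ]
}}

```text
time_s: 14.83
tcp_pos: [0.5087, 0.1903, 0.0363]
eef_rot: [0.735, 0.678, 0.001, 0.0]
contact_force: [-0.4, -0.4, -0.3]
opening: 0.6
finger_force: 0.0
```

{"name": "send_rows", "arguments": {
  "deltas": [
    [0,0,0,0],
    [0,0,0,0],
    [0,0,0,0],
    [0,0,0,0],
    [0,0,0,0],
    [0,0,0,0],
    [0,0,0,0],
    [0,0,0,0],
    [0,0,0,0],
    [0,0,0,0]
  ],
  "fingers": 0
}}

```text
time_s: 15.67
tcp_pos: [0.5078, 0.19, 0.0351]
eef_rot: [0.735, 0.678, -0.0, -0.0]
contact_force: [-1.0, 0.9, -0.0]
opening: 0.163
finger_force: 40.0
```

```bash
python3 -c "
from h import *
go(.6512,.0075,.20,-6.2)"
```

```text
t 15.67 tcp [0.5078 0.19   0.0351] ang -4.62 open 0.163 F [-1.   0.9 -0. ] ff 40.0
yaw needed 1.58 then xyz -0.1659 0.1622 -0.1649 now-frame [-0.1704  0.1576 -0.1649]
```

{"name": "send_rows", "arguments": {
  "deltas": [
    [0,0,-0.012,0],
    [0,0,-0.03,0],
    [0,0,-0.033,1.58],
    [0,0,-0.033,0],
    [0,0,-0.033,0],
    [0,0,-0.018,0],
    [0,0,-0.006,0],
    [-0.0082,0.008,0,0],
    [-0.0174,0.017,0,0],
    [-0.0174,0.017,0,0],
    [-0.0174,0.017,0,0],
    [-0.0174,0.017,0,0],
    [-0.0174,0.017,0,0],
    [-0.0174,0.017,0,0],
    [-0.0174,0.017,0,0],
    [-0.0174,0.017,0,0],
    [-0.017,0.0166,0,0],
    [0,0,0,0],
    [0,0,0,0],
    [0,0,0,0]
  ]
}}

```text
time_s: 17.33
tcp_pos: [0.649, 0.0089, 0.1985]
eef_rot: [0.744, 0.668, -0.001, -0.001]
contact_force: [-0.2, 1.0, -1.3]
opening: 0.157
finger_force: 40.0
```

```bash
python3 -c "
from h import *
go(.6498,.0092,.123,-6.2)"
```

```text
t 17.33 tcp [0.649  0.0089 0.1985] ang -6.23 open 0.157 F [-0.2  1.  -1.3] ff 40.0
yaw needed -0.03 then xyz 0.0004 0.0008 0.0755 now-frame [0.0004 0.001  0.0755]
```

{"name": "send_rows", "arguments": {
  "deltas": [
    [0,0,0.012,0],
    [0,0,0.02,0],
    [0,0,0.02,0],
    [0,0,0.015,0],
    [0,0,0.0055,0],
    [0,0,0.003,0],
    [0,0,0,0],
    [0,0,0,0]
  ]
}}

```text
time_s: 18.0
tcp_pos: [0.6501, 0.0095, 0.1252]
eef_rot: [0.744, 0.668, 0.0, 0.0]
contact_force: [0.0, -0.1, -0.3]
opening: 0.156
finger_force: 40.0
```

{"name": "send_rows", "arguments": {
  "deltas": [
    [0,0,0.002,0],
    [0,0,0.002,0],
    [0,0,0.0025,0],
    [0,0,0,0]
  ]
}}

```text
time_s: 18.33
tcp_pos: [0.6496, 0.0093, 0.1179]
eef_rot: [0.744, 0.668, -0.0, -0.0]
contact_force: [-0.6, -0.0, -0.9]
opening: 0.162
finger_force: 40.0
```

```bash
python3 -c "
from h import *
go(.6498,.0092,.1165,-6.2)
i=ctrl.camera('top');j=ctrl.camera('scene')
o=np.hstack([cv2.resize(i[190:240,295:345],(400,400),interpolation=3),cv2.resize(j[195:245,320:370],(400,400),interpolation=3)]);cv2.imwrite('pics/e.png',o)"
```

```text
t 18.33 tcp [0.6496 0.0093 0.1179] ang -6.19 open 0.162 F [-0.6 -0.  -0.9] ff 40.0
yaw needed 0.01 then xyz -0.0001 0.0002 0.0014 now-frame [-0.0001  0.0002  0.0014]
```

View pics/e.png

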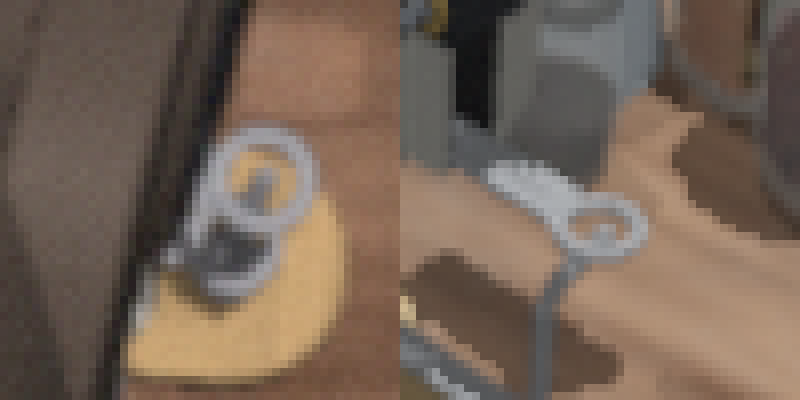

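{"name": "send_rows", "arguments": {
  "deltas": [
    [0.0008,-0.0015,0.0028,0],
    [0.0008,-0.0016,0.0028,0],
    [0.0008,-0.0016,0.0028,0],
    [0.0008,-0.0016,0.0028,0],
    [0.0008,-0.0016,0.0028,0],
    [0,0,0,0]
  ]
}}

```text
time_s: 18.93
tcp_pos: [0.6416, 0.0145, 0.1033]
eef_rot: [0.744, 0.668, -0.0, -0.001]
contact_force: [0.8, -0.6, -0.3]
opening: 0.161
finger_force: 40.0
```

{"name": "send_rows", "arguments": {
  "deltas": [
    [0.0005,-0.001,0.003,0],
    [0.0005,-0.001,0.003,0],
    [0.0005,-0.001,0.003,0],
    [0,0,0,0]
  ]
}}

```text
time_s: 19.27
tcp_pos: [0.639, 0.0162, 0.0944]
eef_rot: [0.744, 0.668, -0.0, -0.0]
contact_force: [-0.1, -0.6, -0.8]
opening: 0.161
finger_force: 40.0
```

```bash
python3 -c "
from h import *
go(.6396,.0159,.0531,-6.2)"
```

```text
t 19.27 tcp [0.639  0.0162 0.0944] ang -6.19 open 0.161 F [-0.1 -0.6 -0.8] ff 40.0
yaw needed 0.01 then xyz -0.0002 0.0006 0.0413 now-frame [-0.0002  0.0007  0.0413]
```

{"name": "send_rows", "arguments": {
  "deltas": [
    [-0.0002,0.0006,0.005,0],
    [0,0,0.006,0],
    [0,0,0.006,0],
    [0,0,0.003,0],
    [0,0,0,0]
  ]
}}

```text
time_s: 19.68
tcp_pos: [0.6395, 0.0156, 0.074]
eef_rot: [0.744, 0.668, -0.001, -0.0]
contact_force: [0.6, -0.5, -1.6]
opening: 0.16
finger_force: 40.0
```

{"name": "send_rows", "arguments": {
  "deltas": [
    [0,0,0.004,0],
    [0,0,0.004,0],
    [0,0,0.003,0],
    [0,0,0.002,0],
    [0,0,0,0],
    [0,0,0,0]
  ]
}}

```text
time_s: 20.18
tcp_pos: [0.6401, 0.0156, 0.0621]
eef_rot: [0.744, 0.668, -0.0, -0.0]
contact_force: [1.0, -0.4, -1.3]
opening: 0.161
finger_force: 40.0
```

{"name": "send_rows", "arguments": {
  "deltas": [
    [0,0,0.002,0],
    [0,0,0.002,0],
    [0,0,0.0015,0],
    [0,0,0,0]
  ]
}}

```text
time_s: 20.52
tcp_pos: [0.6399, 0.0157, 0.0563]
eef_rot: [0.744, 0.668, -0.0, -0.0]
contact_force: [0.2, 0.8, -0.8]
opening: 0.163
finger_force: 40.0
```

{"name": "send_rows", "arguments": {
  "deltas": [
    [0,0,0.0015,0],
    [0,0,0.001,0],
    [0,0,0,0]
  ]
}}

```text
time_s: 20.77
tcp_pos: [0.6401, 0.0156, 0.0539]
eef_rot: [0.744, 0.668, -0.0, -0.0]
contact_force: [0.3, 0.0, -0.9]
opening: 0.163
finger_force: 40.0
```

{"name": "send_rows", "arguments": {
  "deltas": [
    [0,0,0.001,0],
    [0,0,0,0]
  ]
}}

```text
time_s: 20.93
tcp_pos: [0.6403, 0.0155, 0.0532]
eef_rot: [0.744, 0.668, 0.0, 0.0]
contact_force: [0.3, -0.3, 1.5]
opening: 0.163
finger_force: 40.0
```

{"name": "send_rows", "arguments": {
  "deltas": [
    [0,0,0.0008,0],
    [0,0,0,0]
  ]
}}

```text
time_s: 21.1
tcp_pos: [0.6403, 0.015, 0.0527]
eef_rot: [0.744, 0.668, 0.0, 0.0]
contact_force: [-1.8, -1.4, 5.7]
opening: 0.161
finger_force: 40.0
```

{"name": "send_rows", "arguments": {
  "deltas": [
    [0,0,0,0],
    [0,0,0,0],
    [0,0,0,0],
    [0,0,0,0],
    [0,0,0,0],
    [0,0,0,0]
  ],
  "fingers": 50
}}

```text
time_s: 21.6
tcp_pos: [0.6401, 0.0158, 0.0522]
eef_rot: [0.744, 0.668, -0.0, -0.0]
contact_force: [0.4, -0.6, 0.4]
opening: 0.49
finger_force: 0.0
```

{"name": "send_rows", "arguments": {
  "deltas": [
    [0,0,-0.005,0],
    [0,0,-0.02,0],
    [0,0,-0.03,0],
    [0,0,-0.03,0],
    [0,0,-0.03,0],
    [0,0,-0.025,1.57],
    [-0.0014,-0.0104,-0.005,0],
    [-0.0031,-0.022,0,0],
    [-0.0031,-0.022,0,0],
    [-0.0031,-0.022,0,0],
    [-0.0031,-0.022,0,0],
    [-0.0031,-0.022,0,0],
    [-0.0031,-0.022,0,0],
    [-0.0031,-0.022,0,0],
    [-0.0031,-0.022,0,0],
    [-0.0034,-0.024,0.01,0],
    [0,0,0.03,0],
    [0,0,0.03,0],
    [0,0,0.03,0],
    [0,0,0,0]
  ],
  "fingers": 60
}}

```text
time_s: 23.27
tcp_pos: [0.4243, 0.0145, 0.0938]
eef_rot: [0.753, 0.658, -0.003, -0.001]
contact_force: [-1.6, 0.1, 0.6]
opening: 0.599
finger_force: 0.0
```

{"name": "send_rows", "arguments": {
  "deltas": [
    [0,0,0,0],
    [0,0,0,0]
  ]
}}

```text
time_s: 23.43
tcp_pos: [0.4281, 0.0144, 0.0984]
eef_rot: [0.754, 0.657, 0.0, 0.0]
contact_force: [-0.2, -0.2, 0.3]
opening: 0.604
finger_force: 0.0
```

```bash
python3 -c "
from h import *
go(.4278,.0144,.034,-7.77)
i=ctrl.camera('top');j=ctrl.camera('scene');cv2.imwrite('pics/ft.png',i)
o=np.hstack([cv2.resize(i[180:340,230:347],(400,547),interpolation=3),cv2.resize(j[200:364,240:360],(400,547),interpolation=3)]);cv2.imwrite('pics/f.png',o)"
```

```text
t 23.43 tcp [0.4281 0.0144 0.0984] ang -7.8 open 0.604 F [-0.2 -0.2  0.3] ff 0.0
yaw needed -0.03 then xyz -0.0001 -0.0003 0.0644 now-frame [-0.0001 -0.0004  0.0644]
```

View pics/f.png

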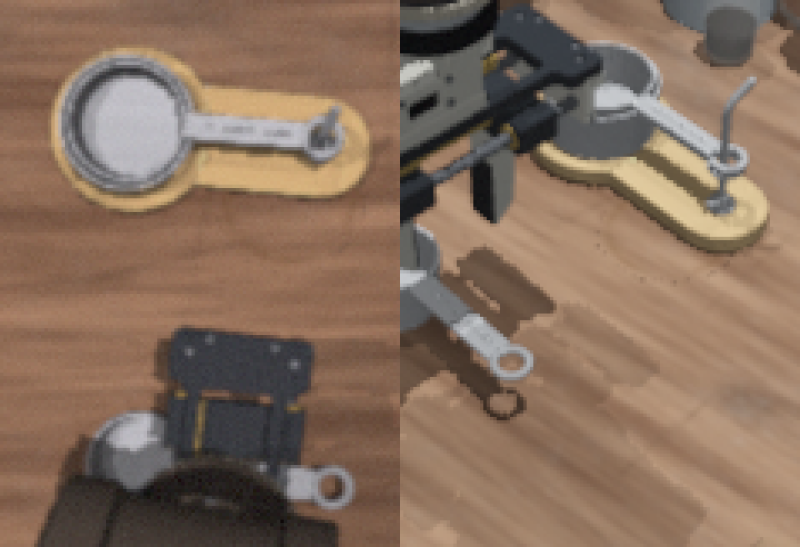

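The medium cup is nested, with its eye round the shank at scene crop (725,157). The gripper is over the small cup's strap, so I'll descend and grip.

{"name": "send_rows", "arguments": {
  "deltas": [
    [0,0,0.02,0],
    [0,0,0.025,0],
    [0,0,0.015,0],
    [0,0,0.0044,0],
    [0,0,0,0],
    [0,0,0,0]
  ]
}}

```text
time_s: 24.03
tcp_pos: [0.4284, 0.0148, 0.034]
eef_rot: [0.753, 0.658, 0.001, 0.0]
contact_force: [-0.6, 0.0, 0.8]
opening: 0.6
finger_force: 0.0
```

{"name": "send_rows", "arguments": {
  "deltas": [
    [0,0,0,0],
    [0,0,0,0],
    [0,0,0,0],
    [0,0,0,0],
    [0,0,0,0],
    [0,0,0,0],
    [0,0,0,0],
    [0,0,0,0],
    [0,0,0,0],
    [0,0,0,0]
  ],
  "fingers": 0
}}

```text
time_s: 24.87
tcp_pos: [0.4278, 0.0147, 0.0329]
eef_rot: [0.753, 0.658, 0.0, 0.0]
contact_force: [0.8, -0.1, 0.9]
opening: 0.192
finger_force: 40.0
```

```bash
python3 -c "
from h import *
go(.6498,.0092,.20,-6.2)"
```

```text
t 24.87 tcp [0.4278 0.0147 0.0329] ang -7.77 open 0.192 F [ 0.8 -0.1  0.9] ff 40.0
yaw needed -1.57 then xyz 0.0185 0.2213 -0.1671 now-frame [ 0.0246  0.2208 -0.167 ]
```

{"name": "send_rows", "arguments": {
  "deltas": [
    [0,0,-0.012,0],
    [0,0,-0.03,0],
    [0,0,-0.033,-1.57],
    [0,0,-0.033,0],
    [0,0,-0.033,0],
    [0,0,-0.02,0],
    [0,0,-0.006,0],
    [0.0009,0.0113,0,0],
    [0.0019,0.0225,0,0],
    [0.0019,0.0225,0,0],
    [0.0019,0.0225,0,0],
    [0.0019,0.0225,0,0],
    [0.0019,0.0225,0,0],
    [0.0019,0.0225,0,0],
    [0.0019,0.0225,0,0],
    [0.0019,0.0225,0,0],
    [0.0019,0.0225,0,0],
    [0.0005,0.0075,0,0],
    [0,0,0,0],
    [0,0,0,0]
  ]
}}

```text
time_s: 26.53
tcp_pos: [0.6487, 0.0089, 0.1986]
eef_rot: [0.744, 0.668, -0.001, -0.001]
contact_force: [-0.3, -0.2, -1.1]
opening: 0.193
finger_force: 40.0
```

```bash
python3 -c "
from h import *
go(.6498,.0095,.121,-6.2)"
```

```text
t 26.53 tcp [0.6487 0.0089 0.1986] ang -6.22 open 0.193 F [-0.3 -0.2 -1.1] ff 40.0
yaw needed -0.02 then xyz 0.0007 0.0011 0.0776 now-frame [0.0008 0.0012 0.0776]
```

{"name": "send_rows", "arguments": {
  "deltas": [
    [0.0003,0,0.012,0],
    [0,0,0.02,0],
    [0,0,0.02,0],
    [0,0,0.015,0],
    [0,0,0.0065,0],
    [0,0,0.003,0],
    [0,0,0,0],
    [0,0,0,0]
  ]
}}

```text
time_s: 27.2
tcp_pos: [0.6499, 0.0095, 0.1242]
eef_rot: [0.744, 0.668, 0.0, 0.0]
contact_force: [0.5, -0.2, -1.3]
opening: 0.194
finger_force: 40.0
```

{"name": "send_rows", "arguments": {
  "deltas": [
    [0,0,0.002,0],
    [0,0,0.002,0],
    [0,0,0.003,0],
    [0,0,0,0]
  ]
}}

```text
time_s: 27.53
tcp_pos: [0.6495, 0.0096, 0.1161]
eef_rot: [0.744, 0.668, -0.0, -0.0]
contact_force: [-0.6, -0.3, -0.2]
opening: 0.193
finger_force: 40.0
```

```bash
python3 -c "
from h import *
go(.6498,.0092,.1157,-6.2)
i=ctrl.camera('top');j=ctrl.camera('scene')
o=np.hstack([cv2.resize(i[190:240,295:345],(400,400),interpolation=3),cv2.resize(j[195:245,320:370],(400,400),interpolation=3)]);cv2.imwrite('pics/g.png',o)"
```

```text
t 27.53 tcp [0.6495 0.0096 0.1161] ang -6.19 open 0.193 F [-0.6 -0.3 -0.2] ff 40.0
yaw needed 0.01 then xyz -0.0004 0.0003 0.0004 now-frame [-0.0004  0.0003  0.0004]
```

View pics/g.png

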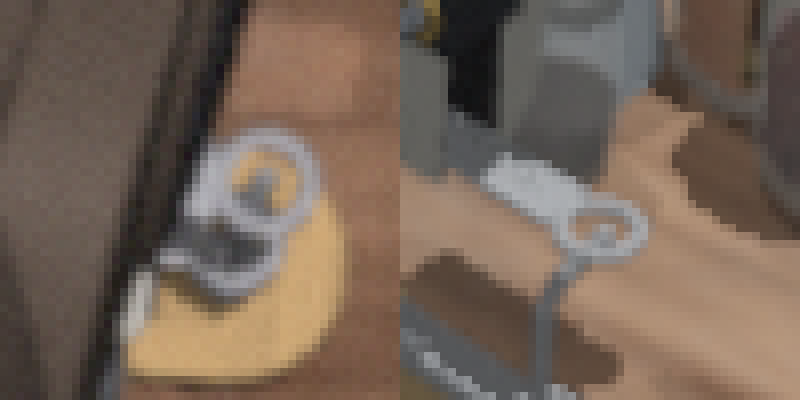

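The tip is inside the small cup's eye, at about (263,185) against the eye's centre at (264,178). I'll follow the same slant.

{"name": "send_rows", "arguments": {
  "deltas": [
    [0.0008,-0.0015,0.0028,0],
    [0.0008,-0.0016,0.0028,0],
    [0.0008,-0.0016,0.0028,0],
    [0.0008,-0.0016,0.0028,0],
    [0.0008,-0.0016,0.0028,0],
    [0,0,0,0]
  ]
}}

```text
time_s: 28.13
tcp_pos: [0.6415, 0.0149, 0.1017]
eef_rot: [0.744, 0.668, -0.0, -0.001]
contact_force: [-0.3, 0.2, 0.0]
opening: 0.194
finger_force: 40.0
```

{"name": "send_rows", "arguments": {
  "deltas": [
    [0.0005,-0.001,0.003,0],
    [0.0005,-0.001,0.003,0],
    [0.0005,-0.001,0.003,0],
    [0,0,0,0]
  ]
}}

```text
time_s: 28.47
tcp_pos: [0.6389, 0.0165, 0.0927]
eef_rot: [0.744, 0.668, -0.0, -0.0]
contact_force: [-0.7, -0.5, -2.1]
opening: 0.193
finger_force: 40.0
```

```bash
python3 -c "
from h import *
go(.6398,.0159,.057,-6.2)"
```

```text
t 28.47 tcp [0.6389 0.0165 0.0927] ang -6.19 open 0.193 F [-0.7 -0.5 -2.1] ff 40.0
yaw needed 0.01 then xyz -0.0005 0.001 0.0357 now-frame [-0.0005  0.001   0.0357]
```

{"name": "send_rows", "arguments": {
  "deltas": [
    [-0.0004,0.0008,0.004,0],
    [0,0,0.005,0],
    [0,0,0.004,0],
    [0,0,0.002,0],
    [0,0,0,0]
  ]
}}

```text
time_s: 28.88
tcp_pos: [0.6398, 0.0157, 0.0776]
eef_rot: [0.744, 0.668, -0.0, -0.0]
contact_force: [-0.5, -0.8, -0.2]
opening: 0.191
finger_force: 40.0
```

{"name": "send_rows", "arguments": {
  "deltas": [
    [0,0,0.004,0],
    [0,0,0.004,0],
    [0,0,0.003,0],
    [0,0,0.001,0],
    [0,0,0,0],
    [0,0,0,0]
  ]
}}

```text
time_s: 29.38
tcp_pos: [0.6402, 0.0157, 0.0664]
eef_rot: [0.744, 0.668, -0.0, -0.0]
contact_force: [0.0, 0.6, -1.3]
opening: 0.196
finger_force: 40.0
```

{"name": "send_rows", "arguments": {
  "deltas": [
    [0,0,0.002,0],
    [0,0,0.002,0],
    [0,0,0.0015,0],
    [0,0,0,0]
  ]
}}

```text
time_s: 29.72
tcp_pos: [0.64, 0.0158, 0.0605]
eef_rot: [0.744, 0.668, -0.0, -0.0]
contact_force: [-0.6, 0.4, -1.3]
opening: 0.194
finger_force: 40.0
```

{"name": "send_rows", "arguments": {
  "deltas": [
    [0,0,0.001,0],
    [0,0,0.001,0],
    [0,0,0,0]
  ]
}}

```text
time_s: 29.97
tcp_pos: [0.6402, 0.0158, 0.0588]
eef_rot: [0.744, 0.668, -0.0, -0.0]
contact_force: [-0.0, 0.5, -1.0]
opening: 0.193
finger_force: 40.0
```

{"name": "send_rows", "arguments": {
  "deltas": [
    [0,0,0.001,0],
    [0,0,0,0]
  ]
}}

```text
time_s: 30.13
tcp_pos: [0.6402, 0.0157, 0.0578]
eef_rot: [0.744, 0.668, 0.0, -0.0]
contact_force: [0.7, -0.2, -0.6]
opening: 0.19
finger_force: 40.0
```

{"name": "send_rows", "arguments": {
  "deltas": [
    [0,0,0.001,0],
    [0,0,0,0]
  ]
}}

```text
time_s: 30.3
tcp_pos: [0.6404, 0.0155, 0.057]
eef_rot: [0.744, 0.668, 0.0, 0.0]
contact_force: [-0.2, -1.2, 0.2]
opening: 0.194
finger_force: 40.0
```

{"name": "send_rows", "arguments": {
  "deltas": [
    [0,0,0.0008,0],
    [0,0,0,0]
  ]
}}

```text
time_s: 30.47
tcp_pos: [0.6404, 0.015, 0.0565]
eef_rot: [0.744, 0.668, 0.0, 0.0]
contact_force: [-1.5, -3.3, 4.9]
opening: 0.195
finger_force: 40.0
```

Seated. Now I release, retreat upward and move aside to check.

{"name": "send_rows", "arguments": {
  "deltas": [
    [0,0,0,0],
    [0,0,0,0],
    [0,0,0,0],
    [0,0,0,0],
    [0,0,0,0],
    [0,0,0,0]
  ],
  "fingers": 50
}}

```text
time_s: 30.97
tcp_pos: [0.6402, 0.0159, 0.056]
eef_rot: [0.744, 0.668, -0.0, -0.0]
contact_force: [0.2, -0.2, -0.2]
opening: 0.498
finger_force: 0.0
```

{"name": "send_rows", "arguments": {
  "deltas": [
    [0,0,-0.005,0],
    [0,0,-0.02,0],
    [0,0,-0.03,0],
    [0,0,-0.03,0],
    [0,0,-0.03,0],
    [0,0,-0.03,0],
    [0,-0.015,-0.005,0],
    [0,-0.022,0,0],
    [0,-0.022,0,0],
    [0,-0.022,0,0],
    [0,-0.022,0,0],
    [0,-0.022,0,0],
    [0,-0.022,0,0],
    [0,-0.022,0,0],
    [0,-0.022,0,0],
    [0,-0.01,0,0],
    [0,0,0,0],
    [0,0,0,0],
    [0,0,0,0],
    [0,0,0,0]
  ]
}}

```text
time_s: 32.63
tcp_pos: [0.4416, 0.0372, 0.2064]
eef_rot: [0.744, 0.668, 0.0, 0.001]
contact_force: [0.4, -0.8, -0.7]
opening: 0.499
finger_force: 0.0
```

```bash
python3 -c "
from h import *
i=ctrl.camera('top');j=ctrl.camera('scene')
o=np.hstack([cv2.resize(i[120:260,150:430],(400,200),interpolation=3),cv2.resize(j[200:290,265:385],(400,200),interpolation=3)])
p=np.hstack([cv2.resize(i[180:250,240:350],(400,255),interpolation=3),cv2.resize(cv2.imread('pics/dt.png')[180:250,240:350],(400,255),interpolation=3)])
cv2.imwrite('pics/hh.png',np.vstack([o,p]))"
```

```text
(no output)
```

View pics/hh.png

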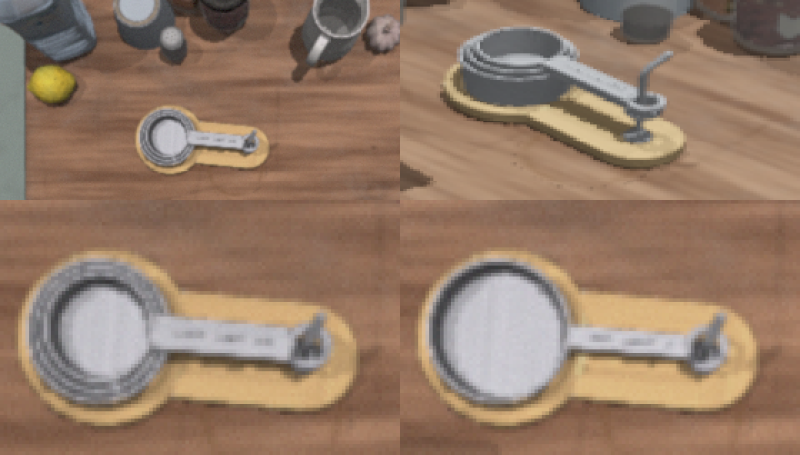

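All three cups are nested and level on the hook. The stand hasn't moved, and the jug, mill and lemon are where they were.

```bash
python3 -c "
from workcell import ctrl
print(ctrl.hand_in())"
```

```text
the job is handed in; nothing more can be done
None
```

All three cups are home on the stand, put away largest first with each eye threaded over the hook, and the job is handed in at about 33 s; the highest contact force I read was about 6 N, and the stand and bystanders look unmoved in the last picture.

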